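# Press a glued carton in a ratchet bench clamp and hold it

### The arm

A 7-joint arm with a two-finger parallel gripper is mounted at the origin on the work surface. World frame = base frame: x ahead of the robot, y to its left, z up, the work surface at z = 0. Lengths are in mm, angles in rad, forces in N, time in s.
With the tool pointing down it reaches from about 400 to 850 mm from the base axis. Payload 4.4 kg.
Tool frame: the origin (TCP) lies midway between the tips of the shut fingers; the grasp point (between the pads) lies 19 mm behind it (grasp_offset is the z of the grasp point in the tool frame, in mm); z points along the fingers, y is the direction in which the jaws open and shut (so a half turn about z gives the same grasp; the last joint's range is limited). The gripper opens to 94 mm and grips with 3 to 60 N. Pads are 16 mm wide; open, the fingers measure 119 mm over their backs; the gripper's body (75 mm by 177 mm) begins 78 mm behind the grasp point.
Start: joints at [-1.206, 0.628, 0.038, 1.517, -0.027, 0.996, -0.02], TCP at [271.416, 590.637, 172.778] pointing down, gripper open.
Joint ranges: [-3.06, 3.06], [-0.37, 2.12], [-1.25, 1.32], [0.18, 2.47], [-1.1, 4.24], [0.23, 1.98], [-2.94, 2.94]. Speed limits (rad/s): [2.57, 2.57, 3.14, 3.14, 3.14, 3.14, 3.14].

### API

Orientations are given as a unit quaternion [w, x, y, z].
In Python, from workcell import sense, read_camera, sign_off, boxes_of, grasp_offset gives the robot as it stands.
- The arm moves only by the tool arm_command, never from a script. Its argument "series" is a list of rows, each an object with "linear": the shift along the world's x, y, z in mm, a list of three; "rotation": the turn, a rotation vector about the world's x, y, z in degrees, a list of three; "gripper": the finger opening in mm, from 0 to 94. A call has 1 to 20 rows; each row is the pose to reach, as a shift and turn from the pose measured when the call began; what a row does not reach only later rows make up. A row lasts 1/12 s, in which the tool goes at most 41.7 mm and 7.16 degrees, less where a joint would pass 70% of its speed; a pose out of reach is approached as far as the arm can. A call with a gripper value outside its range is refused whole. The fingers move at their own pace and stop on an object; the grip force is fixed at half the most. Time passes only in rows, so rows that repeat a pose let the fingers close. It gives the time, the measured TCP pose, the force and the opening at its end, in the units of the state.
- sense(): the state, without advancing time (a new reading comes with each control period).
- read_camera(name): name is "scene" or "side" or "wrist"; returns a dict with "image" (384x512x3 uint8, red, green, blue), "fx", "fy", "cx", "cy" (pixels), "camera_from_world" (4x4, takes a point from world to camera coordinates). Camera axes: x right, y up, looking along -z (the intrinsics and any distortion apply to the point x, -y, -z); pixel columns grow to the right and rows downward; lengths in mm; the calibration is good to about 2 mm. A picture is of the moment at which its call begins. There is no depth.
- sign_off(): hands the job in, once; it reports no verdict.
Trained networks look in a picture, given as the dict that the camera call returned (one of the last four; its "shot" number tells which), for a name from the list of things; names that differ only in an ending like _2 or _b are one class to them, and where a whole thing is asked for, a point or a joint stands for the part that bears it (a point fixed in the world has none). Each returns a list of dicts, best first, with "score" (0 to 1); they miss things now and then, are a little off and sometimes report something else, mostly with a low value. They report only what shows in the picture. A call takes as long as a camera call. They do not tell look-alikes from the thing itself.
- boxes_of(target, picture): "location" ([row, column] in pixels, amid what is visible of it).
The state is a dict: "t": time; "joint_positions": joint angles; "joint_vel": joint speeds; "joint_torque": joint torques, N m; "tool_pos": TCP position; "ee_rot": TCP orientation; "contact_force": force on the tool from outside, world axes, zero at the start; "torque": the same for the moment, N m; "grip_width": finger opening in mm.
Only numpy, scipy, OpenCV 4.12 (cv2) and the standard library are available. Lean on these libraries where they do the work, as an engineer would, in place of code of your own. Each camera call takes 0.05 s, during which the arm holds its last target. There are 200 camera calls.

### The job

The small brown carton with the blue band has just been glued shut and must be pressed while it sets. Stand it upright on the bed of the bench clamp, between the orange pad and the end stop, with its long side along the clamp, and let it go; then pump the red trigger against the black handle until the orange pad presses on the carton and the black pointer stands in the green band, never well into the red, which would crush the carton. Move the jaw with the trigger only, not by hand, leave the bottle, the tape roll and the tray where they are, and finish while still holding the trigger squeezed with the pad pressing on the carton.

Things in the scene. Friction and masses are not known exactly. Their poses are not given: they have to be found in the camera images.
- clamp: Ratchet bar clamp fixed to the bench on a blue bed plate 90 x 290 x 8 mm (bed top z 8 mm). Origin: on the bench, 66 mm from the plate's handle end, middle line. +y along the bar from handle to end stop, z up. Along y: black handle (y -28 to -16, 26 wide, z 90 to 150), red trigger, grey cheeks (to z 92), toothed bar, jaw head, orange pad, free bed, blue end stop (60 wide, top z 62, knob to z 74).
- clamp_grip (a point): Point fixed at (0, -13, 132) mm of the clamp, axes the clamp's: middle between the handle's outer face (y -28) and the trigger bar's outer face when squeezed (y +2; 30 mm over both). Released, that face is at y +18 (46 mm over both). A gripper from above, closing along the clamp's y and centred here, pumps by closing and opening; opened to 70 mm or more it clears the released trigger.
- trigger_center (a point): Centre of the red trigger bar: a round bar 12 mm thick, 30 mm long across the clamp, at z about 134 mm, 50 mm above its pivot. It moves with the trigger, towards the handle (-y of the clamp) when squeezed.
- trigger (a joint): Trigger angle: 0 released, 0.32 rad fully squeezed (16 mm at the bar, towards the handle). A spring returns it when let go. It takes half a second. Needs 7 to 13 N at the bar (25 N is ample). A squeeze advances the jaw; on release the pawl slips back over the teeth (8 mm pitch) and the jaw stays. Each full squeeze and full release advances the jaw 8 mm, the first one up to 10 mm.
- jaw (a joint): Advance of the dark jaw head with the pad along the clamp's +y: starts 0 to 8 mm, at most 55 mm. Held by a brake (7 N); it only goes forward.
- pad (a joint): How far the orange pad is pressed back on its springs (450 N/m): 0 when it touches nothing, 16 mm at most. Its black pointer lies over a scale on the jaw head: white below 2 mm, green 2 to 12 mm, red above; beyond 14 mm the carton is crushed. Once the pad touches, another full pump adds about 8 mm.
- pad_face (a point): Centre of the orange pad's front face (50 mm wide, 40 mm high, z 16 to 56 above the bench), facing the end stop; axes as the clamp's.
- stop_face (a point): Centre of the end stop's face (36 mm above the bench, 28 mm above the bed) that looks back at the pad; axes as the clamp's. The end stop is locked, at a place along the bar that differs from time to time. At the start the pad is 78 to 96 mm from it.
- carton_center (a point): Centre of the loose glued carton: 45 mm wide (its x), 60 mm long (its y), 64 mm high, brown with a blue band, 0.14 to 0.28 kg; starts upright on the bench. In the clamp its y lies along the clamp's y, either way round; pressed, its centre is 30 mm before stop_face (clamp's -y) and 40 mm above the bench.
- bottle_mid (a point): Bystander: centre of a white bottle, 52 mm diameter, 130 mm high.
- tape_mid (a point): Bystander: centre of a roll of brown tape lying flat, 96 mm across, 45 mm high.
- tray_mid (a point): Bystander: centre of an open cardboard tray of silver packets, 160 x 200 x 45 mm, with a raised lid flap (180 mm high) on its +y side.
There are look-alikes about, which are no part of the job. Of the things that look like the part that bears carton_center, take the one that is nearest to the robot's base at the start.

How it is judged (in metres and radians):
On the way, in this order (a step that is already met when the one before it is completed fails the run):
1. the carton stands upright on the clamp's bed between pad and end stop, let go (x of carton_center in the frame of stop_face between -0.012 and 0.012 m and y of carton_center in the frame of stop_face between -0.056 and -0.028 m and z of carton_center in the frame of stop_face between -0.001 and 0.009 m and angle between carton_center's own z axis and vertical below 0.12 rad and contact force between each of the arm, the fingers and carton below 0.2 N), for 0.2 s.
2. the trigger is squeezed with the carton in the clamp (x of carton_center in the frame of stop_face between -0.012 and 0.012 m and y of carton_center in the frame of stop_face between -0.056 and -0.028 m and z of carton_center in the frame of stop_face between -0.001 and 0.009 m and angle between carton_center's own z axis and vertical below 0.12 rad and value of joint trigger above 0.16 rad and contact force between the fingers and trigger above 1 N), for 0.1 s.
At the end, for the whole second after the job is handed in: Carton upright, square (0.1 rad) on the bed, within 6 mm of the end stop and 12 mm of the middle line, at rest, not touched by the robot; pad pressed back 2 to 12.3 mm by it; the fingers still hold the trigger at least half squeezed (x of carton_center in the frame of stop_face between -0.012 and 0.012 m and y of carton_center in the frame of stop_face between -0.036 and -0.028 m and z of carton_center in the frame of stop_face between -0.001 and 0.009 m and angle between carton_center's own z axis and vertical below 0.12 rad and angle between the y axis of carton_center and the y axis of stop_face, either way round below 0.1 rad and value of joint pad between 0.002 and 0.0123 m and distance between pad_face and stop_face below 0.064 m and value of joint trigger above 0.16 rad and contact force between the fingers and trigger above 1 N and contact force between each of the arm, the fingers and carton below 0.5 N and linear speed of carton below 0.02 m/s); the arm keeps its last pose, push and grip.
It fails at once if the carton is crushed: pad pressed back more than 14 mm (value of joint pad above 0.014 m).
It fails at once if the jaw or pad is pushed by hand (more than 6 N) (contact force between any of the arm, the fingers and jaw above 6 N).
It fails at once if a bystander is displaced by more than 30 mm (distance of any of bottle_mid, tape_mid, tray_mid from where it was at the start of the episode above 0.03 m).
It also fails if it takes over 58 s, if anything falls off the work surface, if the arm or the gripper's body presses on something with over 40 N, if the wrist force passes 120 N, or if a joint passes its speed limit or range.

## Working session

There is one attempt and no reset: what is moved stays moved. The work goes in short steps, Python scripts to look and compute and a tool call to move; the robot and the scene stay as the last step left them, time stands still between calls to the robot, and variables do not carry over. Pictures are saved under pics/ and viewed, about 8 in all and at most 12, crops included, and the job is handed in when it is done.

Besides the shell and the picture viewer there is one more tool, called after "Request:" as name(argument=value, ...) on one line, values as JSON. arm_command: Moves the arm, as the interface text tells. Its arguments: {"type":"object","properties":{"series":{"type":"array","items":{"type":"object","properties":{"linear":{"type":"array","items":{"type":"number"}},"rotation":{"type":"array","items":{"type":"number"}},"gripper":{"type":"number"}}}}},"required":["series"]}

```bash
mkdir -p pics; cat > h.py <<'E'
import numpy as np, cv2
from workcell import *
def px(p,c):
    q=c["camera_from_world"]@np.append(p,1); return np.array([c["cx"]+c["fx"]*q[0]/-q[2], c["cy"]-c["fy"]*q[1]/-q[2]])
def ray(uv,c):
    T=np.array(c["camera_from_world"]);R=T[:3,:3];o=-R.T@T[:3,3]
    d=R.T@np.array([(uv[0]-c["cx"])/c["fx"],-(uv[1]-c["cy"])/c["fy"],-1]);return o,d/np.linalg.norm(d)
def atz(uv,z,c):
    o,d=ray(uv,c);return o+d*(z-o[2])/d[2]
def tri(l):
    A=0;b=0
    for uv,c in l:
        o,d=ray(uv,c);P=np.eye(3)-np.outer(d,d);A=A+P;b=b+P@o
    return np.linalg.solve(A,b)
def save(c,n): cv2.imwrite("pics/"+n,cv2.cvtColor(c["image"],cv2.COLOR_RGB2BGR))
E
python3 - <<'E'
from h import *
s=sense();print(s)
C={n:read_camera(n) for n in("scene","side","wrist")}
print({k:[v for v in c if v!="image"] for k,c in C.items()})
ims=[]
for n,c in C.items():
    print(n,c["fx"],c["cx"],c["cy"],np.round(ray((256,192),c),2).tolist())
    for t in ["carton_center","trigger_center","pad_face","stop_face","clamp","bottle_mid","tape_mid","tray_mid"]:
        print(n,t,[(np.round(b["location"]).tolist(),round(b["score"],2)) for b in boxes_of(t,c)][:4])
save(C["scene"],"s0.png");save(C["side"],"d0.png")
a=[cv2.resize(C[n]["image"],(400,300)) for n in("scene","side")]
E
```

```text
{'t': 0.0, 'joint_positions': array([-1.20574004,  0.62932122,  0.03844424,  1.51834149, -0.02698726,
        0.99634796, -0.01997689]), 'joint_vel': array([-3.00715752e-04, -1.45554614e-03, -7.97831514e-05,  7.89640687e-04,
       -2.00947269e-03, -2.15603123e-03, -1.68282732e-03]), 'joint_torque': array([-5.51780413e-04, -5.49728537e+01,  1.14358641e+00, -1.86637276e+01,
       -5.22383535e-02,  2.35933374e-02,  1.02902916e-04]), 'tool_pos': array([271.14403814, 589.93568608, 171.87888873]), 'ee_rot': array([-1.85649999e-04,  2.13751535e-01,  9.76887598e-01, -9.31655208e-04]), 'contact_force': array([-0.15127199,  0.67923183, -0.1332862 ]), 'torque': array([-0.06354672, -0.01803175,  0.02015895]), 'grip_width': 94.22497609000054}
{'scene': ['fx', 'fy', 'cx', 'cy', 'camera_from_world', 'shot'], 'side': ['fx', 'fy', 'cx', 'cy', 'camera_from_world', 'shot'], 'wrist': ['fx', 'fy', 'cx', 'cy', 'camera_from_world', 'shot']}
scene 372.41911305113166 254.71856195840274 188.57329270531943 [[1192.43, 31.06, 1038.85], [-0.55, -0.09, -0.83]]
scene carton_center [([192.0, 146.0], 0.9), ([166.0,
[... 599 characters left out ...]
[268.0, 284.0], 0.66)]
side trigger_center [([198.0, 260.0], 0.48)]
side pad_face [([194.0, 252.0], 0.4), ([173.0, 189.0], 0.2)]
side stop_face [([193.0, 253.0], 0.68), ([184.0, 242.0], 0.54), ([146.0, 226.0], 0.23)]
side clamp [([196.0, 260.0], 0.93)]
side bottle_mid [([218.0, 343.0], 0.82)]
side tape_mid [([174.0, 191.0], 0.57)]
side tray_mid [([146.0, 226.0], 0.94)]
wrist 315.4324582548119 254.5661084457041 193.06194225311532 [[202.74, 622.34, 384.09], [0.24, -0.1, -0.97]]
wrist carton_center []
wrist trigger_center [([376.0, 298.0], 0.49)]
wrist pad_face []
wrist stop_face []
wrist clamp []
wrist bottle_mid []
wrist tape_mid [([347.0, 157.0], 0.92)]
wrist tray_mid [([372.0, 296.0], 0.7)]
```

```bash
python3 - <<'E'
import cv2
a=cv2.imread("pics/s0.png");cv2.imwrite("pics/s0b.png",cv2.resize(a[110:320,80:512],(0,0),fx=1.85,fy=1.85,interpolation=cv2.INTER_CUBIC))
a=cv2.imread("pics/d0.png");cv2.imwrite("pics/d0b.png",cv2.resize(a[100:384,150:450],(0,0),fx=2.1,fy=2.1,interpolation=cv2.INTER_CUBIC))
E
```

```text
(no output)
```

View pics/s0b.png

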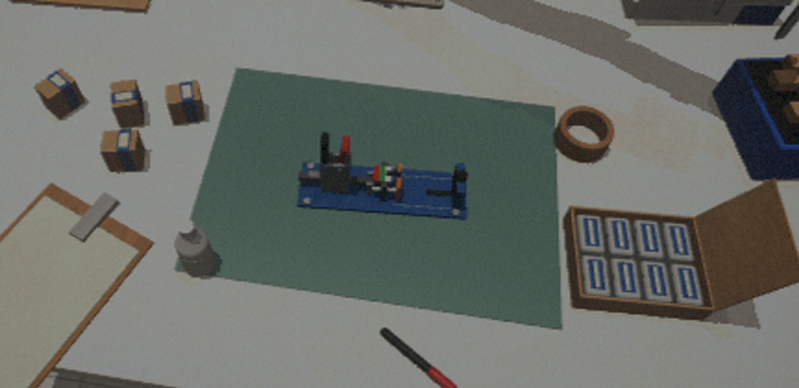

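View pics/d0b.png

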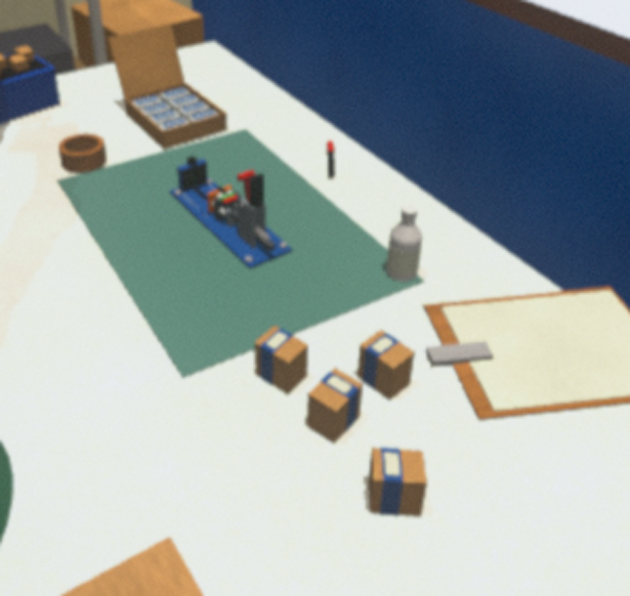

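```bash
python3 - <<'E'
from h import *
S=read_camera("scene");D=read_camera("side")
print("fy",S["fx"],S["fy"])
bs=[b["location"][::-1] for b in boxes_of("carton_center",S) if b["score"]>.5]
bd=[b["location"][::-1] for b in boxes_of("carton_center",D) if b["score"]>.5]
for b in bs:
    p=atz(b,40,S); j=min(bd,key=lambda q:np.linalg.norm(px(p,D)-q)); q=tri([(b,S),(j,D)])
    print("carton",np.round(p),np.round(q),np.hypot(*q[:2]).round(),px(p,D)-j)
for t,z in [("trigger_center",134),("pad_face",36),("stop_face",36),("bottle_mid",65),("tape_mid",22),("tray_mid",22)]:
    for c in(S,D):
        b=boxes_of(t,c)
        if b: print(t,np.round(atz(b[0]["location"][::-1],z,c)))
# bed plate corners picked from the enlarged scene crop
for n,(u,v) in dict(hl=(301,162),hr=(299,206),er=(466,218),el=(467,174)).items():
    print(n,np.round(atz((80+u/1.85,110+v/1.85),8,S)))
E
```

```text
fy 372.41911305113166 372.41911305113166
carton [ 590. -422.   40.] [ 578. -435.   16.] 723.0 [  0.41053826 -10.29907264]
carton [ 458. -347.   40.] [ 459. -351.   37.] 578.0 [-2.06890063 -1.92478049]
carton [ 466. -588.   40.] [ 460. -596.   31.] 753.0 [-0.66183748 -5.84662612]
carton [ 489. -455.   40.] [ 478. -456.   30.] 661.0 [ 4.90988685 -3.69170407]
trigger_center [591. -38. 134.]
trigger_center [357. 171. 134.]
pad_face [574.  43.  36.]
stop_face [561. 152.  36.]
stop_face [565. 165.  36.]
bottle_mid [ 755. -247.   65.]
bottle_mid [ 749. -255.   65.]
tape_mid [388. 377.  22.]
tape_mid [ 470. -340.   22.]
tray_mid [614. 522.  22.]
tray_mid [641. 539.  22.]
hl [ 535. -121.    8.]
hr [ 624. -108.    8.]
er [601. 175.   8.]
el [513. 173.   8.]
```

Request:
arm_command(series=[{"linear": [100, -100, 128], "rotation": [0, 0, -7], "gripper": 94}, {"linear": [100, -100, 128], "rotation": [0, 0, -14], "gripper": 94}, {"linear": [150, -150, 128], "rotation": [0, 0, -21], "gripper": 94}, {"linear": [150, -150, 128], "rotation": [0, 0, -28], "gripper": 94}, {"linear": [279, -560, 128], "rotation": [0, 0, -35], "gripper": 94}, {"linear": [279, -560, 128], "rotation": [0, 0, -42], "gripper": 94}, {"linear": [279, -560, 128], "rotation": [0, 0, -49], "gripper": 94}, {"linear": [279, -560, 128], "rotation": [0, 0, -56], "gripper": 94}, {"linear": [279, -560, 128], "rotation": [0, 0, -61], "gripper": 94}, {"linear": [279, -560, 128], "rotation": [0, 0, -61], "gripper": 94}, {"linear": [279, -560, 128], "rotation": [0, 0, -61], "gripper": 94}, {"linear": [279, -560, 128], "rotation": [0, 0, -61], "gripper": 94}, {"linear": [279, -560, 128], "rotation": [0, 0, -61], "gripper": 94}, {"linear": [279, -560, 128], "rotation": [0, 0, -61], "gripper": 94}, {"linear": [279, -560, 128], "rotation": [0, 0, -61], "gripper": 94}, {"linear": [279, -560, 128], "rotation": [0, 0, -61], "gripper": 94}, {"linear": [279, -560, 128], "rotation": [0, 0, -61], "gripper": 94}, {"linear": [279, -560, 128], "rotation": [0, 0, -61], "gripper": 94}])

```text
t: 3.65
tool_pos: [551.0, 27.4, 301.1]
ee_rot: [0.001, 0.682, 0.731, -0.0]
contact_force: [-0.2, 0.6, -0.3]
grip_width: 94.1
```

```bash
python3 - <<'E'
from h import *
s=sense();print(s["t"],s["tool_pos"],s["ee_rot"],s["joint_positions"][6])
W=read_camera("wrist");save(W,"w1.png")
np.save("w1.npy",{k:v for k,v in W.items()},allow_pickle=True)
for t,z in [("trigger_center",134),("pad_face",36),("stop_face",36),("clamp",20)]:
    print(t,[(np.round(b["location"]),round(b["score"],2),np.round(atz(b["location"][::-1],z,W))) for b in boxes_of(t,W)][:2])
cv2.imwrite("pics/w1b.png",cv2.resize(cv2.imread("pics/w1.png"),(800,600),interpolation=cv2.INTER_CUBIC))
E
```

```text
3.65 [550.97814292  27.43443142 301.06130319] [ 5.78445938e-04  6.82194957e-01  7.31170094e-01 -7.39865872e-06] 0.15270561975388477
trigger_center [(array([224., 263.]), 0.65, array([567., -39., 134.])), (array([167., 264.]), 0.48, array([562.,  36., 134.]))]
pad_face [(array([149., 264.]), 0.67, array([565.,  45.,  36.]))]
stop_face [(array([ 72., 267.]), 0.75, array([561., 154.,  36.]))]
clamp [(array([148., 266.]), 0.32, array([568.,  44.,  20.]))]
```

View pics/w1b.png

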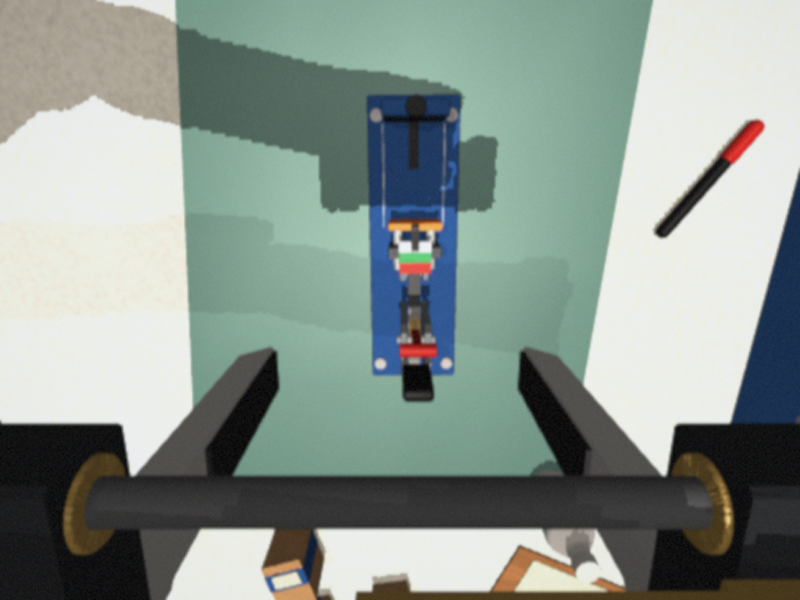

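```bash
cat > fit.py <<'E'
from h import *
from scipy.optimize import least_squares
W=np.load("w1.npy",allow_pickle=True).item()
k=1.5625
pts=[((367,96),(-45,224,8)),((461,96),(45,224,8)),((453,374),(45,-66,8)),((373,374),(-45,-66,8))]
def w(p,q): c,s=np.cos(p[2]),np.sin(p[2]); return np.array([p[0]+c*q[0]-s*q[1],p[1]+s*q[0]+c*q[1],q[2]])
E
python3 - <<'E'
from fit import *
f=lambda p:np.concatenate([px(w(p,q),W)-np.array(u)/k for u,q in pts])
r=least_squares(f,[570,-50,.07]);p=r.x;print("clamp",p[:2],np.degrees(p[2]),r.fun.round(1))
np.save("clamp.npy",p)
inv=lambda P:np.array([[np.cos(p[2]),np.sin(p[2])],[-np.sin(p[2]),np.cos(p[2])]])@(P[:2]-p[:2])
for n,u,z in [("stop top edge",(416,118),62),("stop top?",(416,122),62),("pad front top L",(390,222),56),("pad front R",(441,222),56),("pad back",(416,230),56),("trig",(418,350),140),("handle",(418,385),150)]:
    P=atz(np.array(u)/k,z,W);print(n,P.round(),inv(P).round(1))
E
```

```text
clamp [573.86878321 -50.51078755] 4.208917199866445 [-0.1 -0.9  0.2 -1.1  0.4  1.2 -0.5  1.5]
stop top edge [559. 147.  62.] [ -0.  197.8]
stop top? [560. 144.  62.] [ -0.  194.5]
pad front top L [543.  56.  56.] [-23.3 108.4]
pad front R [590.  59.  56.] [ 23.7 108.2]
pad back [567.  50.  56.] [  0.7 100.9]
trig [572. -36. 140.] [-0.3 14.6]
handle [574. -62. 150.] [ -0.6 -11.3]
```

```bash
python3 - <<'E'
import cv2
a=cv2.imread("pics/w1.png")[55:170,225:305]
cv2.imwrite("pics/w1c.png",cv2.resize(a,(0,0),fx=5,fy=5,interpolation=cv2.INTER_CUBIC))
E
```

```text
(no output)
```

View pics/w1c.png

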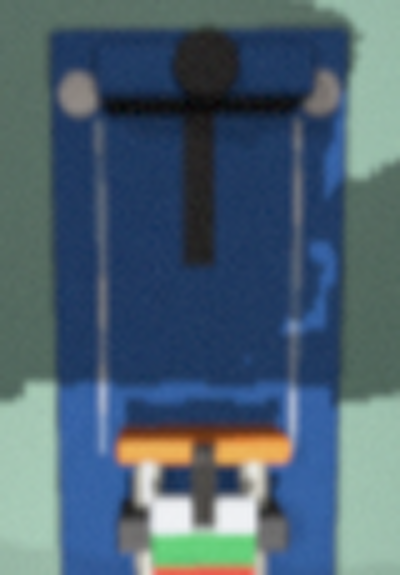

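Request:
arm_command(series=[{"linear": [-93, -437, -30], "gripper": 94}, {"linear": [-93, -437, -30], "gripper": 94}, {"linear": [-93, -437, -30], "gripper": 94}, {"linear": [-93, -437, -30], "gripper": 94}, {"linear": [-93, -437, -30], "gripper": 94}, {"linear": [-93, -437, -30], "gripper": 94}, {"linear": [-93, -437, -30], "gripper": 94}, {"linear": [-93, -437, -30], "gripper": 94}, {"linear": [-93, -437, -30], "gripper": 94}, {"linear": [-93, -437, -30], "gripper": 94}, {"linear": [-93, -437, -30], "gripper": 94}, {"linear": [-93, -437, -30], "gripper": 94}, {"linear": [-93, -437, -30], "gripper": 94}])

```text
$.series[0]: bad value
```

```bash
python3 - <<'E'
from h import *
s=sense();print(s["t"],s["tool_pos"],s["ee_rot"],s["joint_positions"][6])
W=read_camera("wrist");save(W,"w2.png")
np.save("w2.npy",W,allow_pickle=True)
print([(np.round(b["location"]),round(b["score"],2),np.round(atz(b["location"][::-1],64,W))) for b in boxes_of("carton_center",W)])
cv2.imwrite("pics/w2b.png",cv2.resize(cv2.imread("pics/w2.png"),(800,600),interpolation=cv2.INTER_CUBIC))
E
```

```text
3.9 [550.00771838  32.61940402 300.61614249] [-4.50956745e-04  6.78830740e-01  7.34294634e-01  1.16569941e-04] 0.1528529297468563
[(array([364., 185.]), 0.67, array([ 459., -324.,   64.])), (array([375., 253.]), 0.59, array([ 577., -339.,   64.]))]
```

View pics/w2b.png

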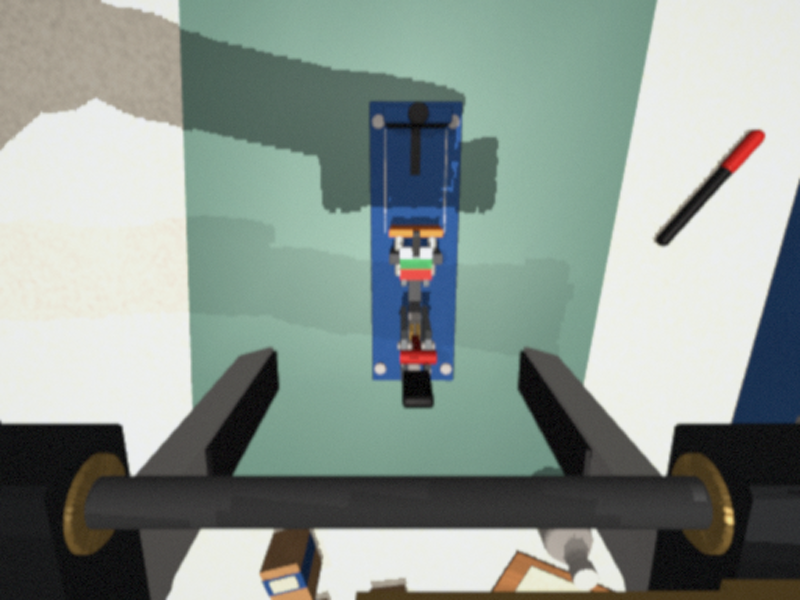

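Request:
arm_command(series=[{"linear": [-92, -442, -30], "rotation": [0, 0, 0], "gripper": 94}, {"linear": [-92, -442, -30], "rotation": [0, 0, 0], "gripper": 94}, {"linear": [-92, -442, -30], "rotation": [0, 0, 0], "gripper": 94}, {"linear": [-92, -442, -30], "rotation": [0, 0, 0], "gripper": 94}, {"linear": [-92, -442, -30], "rotation": [0, 0, 0], "gripper": 94}, {"linear": [-92, -442, -30], "rotation": [0, 0, 0], "gripper": 94}, {"linear": [-92, -442, -30], "rotation": [0, 0, 0], "gripper": 94}, {"linear": [-92, -442, -30], "rotation": [0, 0, 0], "gripper": 94}, {"linear": [-92, -442, -30], "rotation": [0, 0, 0], "gripper": 94}, {"linear": [-92, -442, -30], "rotation": [0, 0, 0], "gripper": 94}, {"linear": [-92, -442, -30], "rotation": [0, 0, 0], "gripper": 94}, {"linear": [-92, -442, -30], "rotation": [0, 0, 0], "gripper": 94}, {"linear": [-92, -442, -30], "rotation": [0, 0, 0], "gripper": 94}, {"linear": [-92, -442, -30], "rotation": [0, 0, 0], "gripper": 94}, {"linear": [-92, -442, -30], "rotation": [0, 0, 0], "gripper": 94}, {"linear": [-92, -442, -30], "rotation": [0, 0, 0], "gripper": 94}])

```text
t: 5.33
tool_pos: [459.4, -407.9, 270.9]
ee_rot: [-0.0, 0.678, 0.735, 0.001]
contact_force: [0.0, -0.4, -0.0]
grip_width: 94.4
```

```bash
python3 - <<'E'
from fit import *
V=np.load("w2.npy",allow_pickle=True).item()
p2=[((370,102),(-45,224,8)),((462,102),(45,224,8)),((453.5,380),(45,-66,8)),((373,380),(-45,-66,8))]
f=lambda p:np.concatenate([px(w(p,q),V)-np.array(u)/k for u,q in p2])
r=least_squares(f,[570,-50,.07]);print("clamp",r.x[:2],np.degrees(r.x[2]),r.fun.round(1))
np.save("clamp.npy",r.x)
s=sense();print(s["t"],s["tool_pos"],s["ee_rot"],s["joint_positions"][6])
W=read_camera("wrist");save(W,"w3.png")
np.save("w3.npy",W,allow_pickle=True)
print([(np.round(b["location"]),round(b["score"],2),np.round(atz(b["location"][::-1],64,W))) for b in boxes_of("carton_center",W)])
cv2.imwrite("pics/w3b.png",cv2.resize(cv2.imread("pics/w3.png"),(800,600),interpolation=cv2.INTER_CUBIC))
E
```

```text
clamp [574.40426285 -50.46416731] 4.432004678815576 [-0.7 -0.6  0.7 -0.6  0.2  0.9 -0.2  0.8]
5.3333 [ 459.41865159 -407.86093725  270.86965719] [-2.86902490e-04  6.77886133e-01  7.35166583e-01  6.34895179e-04] 1.0051494646483066
[(array([123., 254.]), 0.89, array([ 455., -350.,   64.])), (array([198., 260.]), 0.78, array([ 471., -451.,   64.])), (array([186., 333.]), 0.65, array([ 569., -425.,   64.]))]
```

View pics/w3b.png

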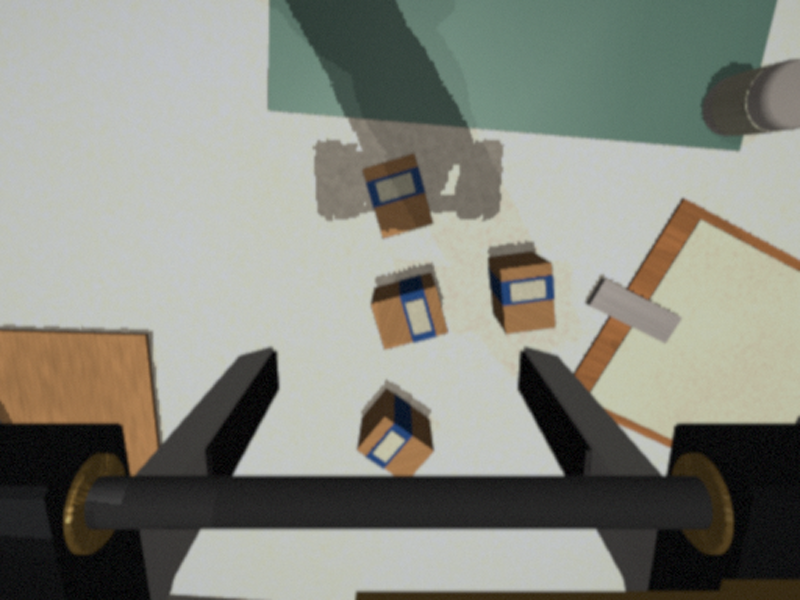

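```bash
python3 - <<'E'
from fit import *
W=np.load("w3.npy",allow_pickle=True).item()
o,_=ray((256,192),W);print("cam",o.round())
a=cv2.imread("pics/w3.png")[90:160,220:290];cv2.imwrite("pics/w3c.png",cv2.resize(a,(0,0),fx=8,fy=8,interpolation=cv2.INTER_CUBIC))
P=[atz(np.array(u)/k,64,W)[:2] for u in[(363,169),(414,154),(432,220),(382,236)]]
print(np.round(P),np.mean(P,0))
for i in range(4):
    d=P[(i+1)%4]-P[i];print(np.linalg.norm(d).round(1),np.degrees(np.arctan2(d[1],d[0])).round(1))
E
```

```text
cam [ 454. -332.  483.]
[[ 426. -334.]
 [ 466. -319.]
 [ 486. -371.]
 [ 445. -387.]] [ 455.76315773 -352.68401316]
43.4 20.4
55.6 -69.0
44.4 -157.7
57.0 110.0
```

View pics/w3c.png

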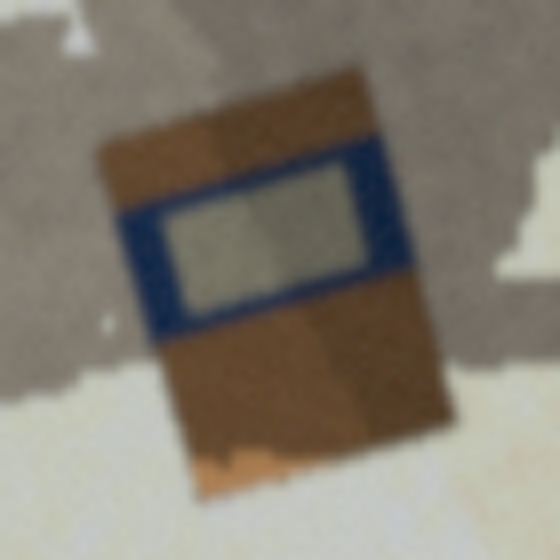

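Request:
arm_command(series=[{"linear": [-3, 55, -60], "rotation": [0, 0, 6], "gripper": 90}, {"linear": [-3, 55, -100], "rotation": [0, 0, 12], "gripper": 80}, {"linear": [-3, 55, -120], "rotation": [0, 0, 16], "gripper": 80}, {"linear": [-3, 55, -150], "rotation": [0, 0, 16], "gripper": 80}, {"linear": [-3, 55, -170], "rotation": [0, 0, 16], "gripper": 80}, {"linear": [-3, 55, -200], "rotation": [0, 0, 16], "gripper": 80}, {"linear": [-3, 55, -230], "rotation": [0, 0, 16], "gripper": 80}, {"linear": [-3, 55, -246], "rotation": [0, 0, 16], "gripper": 80}, {"linear": [-3, 55, -246], "rotation": [0, 0, 16], "gripper": 80}, {"linear": [-3, 55, -246], "rotation": [0, 0, 16], "gripper": 80}])

```text
t: 6.27
tool_pos: [456.0, -352.9, 24.7]
ee_rot: [-0.001, 0.569, 0.822, 0.0]
contact_force: [0.9, -0.6, -0.3]
grip_width: 80.0
```

```bash
python3 - <<'E'
from h import *
s=sense();print(s["t"],s["tool_pos"],s["ee_rot"],s["contact_force"],s["grip_width"])
E
```

```text
6.2667 [ 456.02217553 -352.86380131   24.71630664] [-8.23128115e-04  5.68967385e-01  8.22359586e-01  3.85341219e-04] [ 0.8616941  -0.61214022 -0.2637844 ] 79.99811901435622
```

Request:
arm_command(series=[{"linear": [0, 0, 0], "rotation": [0, 0, 0], "gripper": 30}, {"linear": [0, 0, 0], "rotation": [0, 0, 0], "gripper": 30}, {"linear": [0, 0, 0], "rotation": [0, 0, 0], "gripper": 30}, {"linear": [0, 0, 0], "rotation": [0, 0, 0], "gripper": 30}, {"linear": [0, 0, 0], "rotation": [0, 0, 0], "gripper": 30}, {"linear": [0, 0, 0], "rotation": [0, 0, 0], "gripper": 30}, {"linear": [0, 0, 0], "rotation": [0, 0, 0], "gripper": 30}, {"linear": [0, 0, 0], "rotation": [0, 0, 0], "gripper": 30}, {"linear": [0, 0, 40], "rotation": [0, 0, 0], "gripper": 30}, {"linear": [0, 0, 80], "rotation": [0, 0, 0], "gripper": 30}, {"linear": [0, 0, 120], "rotation": [0, 0, 0], "gripper": 30}, {"linear": [0, 0, 160], "rotation": [0, 0, 0], "gripper": 30}, {"linear": [0, 0, 180], "rotation": [0, 0, 0], "gripper": 30}, {"linear": [0, 0, 180], "rotation": [0, 0, 0], "gripper": 30}])

```text
t: 7.43
tool_pos: [458.5, -355.0, 209.3]
ee_rot: [0.004, 0.569, 0.822, 0.0]
contact_force: [-0.0, -0.7, -2.3]
grip_width: 44.3
```

```bash
python3 - <<'E'
from fit import *
p=np.load("clamp.npy")
for y in(156,160,195):print(y,w(p,(0,y,0)).round(1))
E
```

```text
156 [562.3 105.1   0. ]
160 [562.  109.1   0. ]
195 [559.3 144.    0. ]
```

Request:
arm_command(series=[{"linear": [104, 461, 0], "rotation": [0, 0, -4], "gripper": 30}, {"linear": [104, 461, 0], "rotation": [0, 0, -8], "gripper": 30}, {"linear": [104, 461, 0], "rotation": [0, 0, -12], "gripper": 30}, {"linear": [104, 461, 0], "rotation": [0, 0, -16.2], "gripper": 30}, {"linear": [104, 461, 0], "rotation": [0, 0, -16.2], "gripper": 30}, {"linear": [104, 461, 0], "rotation": [0, 0, -16.2], "gripper": 30}, {"linear": [104, 461, 0], "rotation": [0, 0, -16.2], "gripper": 30}, {"linear": [104, 461, 0], "rotation": [0, 0, -16.2], "gripper": 30}, {"linear": [104, 461, 0], "rotation": [0, 0, -16.2], "gripper": 30}, {"linear": [104, 461, 0], "rotation": [0, 0, -16.2], "gripper": 30}, {"linear": [104, 461, 0], "rotation": [0, 0, -16.2], "gripper": 30}, {"linear": [104, 461, 0], "rotation": [0, 0, -16.2], "gripper": 30}, {"linear": [104, 461, 0], "rotation": [0, 0, -16.2], "gripper": 30}, {"linear": [104, 461, -20], "rotation": [0, 0, -16.2], "gripper": 30}, {"linear": [104, 461, -60], "rotation": [0, 0, -16.2], "gripper": 30}, {"linear": [104, 461, -90], "rotation": [0, 0, -16.2], "gripper": 30}, {"linear": [104, 461, -90], "rotation": [0, 0, -16.2], "gripper": 30}, {"linear": [104, 461, -90], "rotation": [0, 0, -16.2], "gripper": 30}])

```text
t: 8.93
tool_pos: [560.3, 104.4, 117.4]
ee_rot: [0.002, 0.68, 0.733, -0.003]
contact_force: [0.6, -0.2, -2.2]
grip_width: 44.8
```

```bash
python3 - <<'E'
from fit import *
s=sense();print(s["t"],s["tool_pos"],s["ee_rot"],s["contact_force"],s["grip_width"])
W=read_camera("wrist");save(W,"w4.png");S=read_camera("scene")
a=cv2.resize(cv2.imread("pics/w4.png"),(400,300)); a=cv2.imread("pics/w4.png")
b=cv2.resize(cv2.cvtColor(S["image"],4)[170:240,230:350],(512,299),interpolation=cv2.INTER_CUBIC)
cv2.imwrite("pics/w4b.png",np.vstack([a[:300],b]))
E
```

```text
8.9333 [560.30753765 104.38859118 117.40084121] [ 0.00239375  0.6797359   0.7334483  -0.00263941] [ 0.60172749 -0.17867989 -2.15380486] 44.7585785116445
```

View pics/w4b.png

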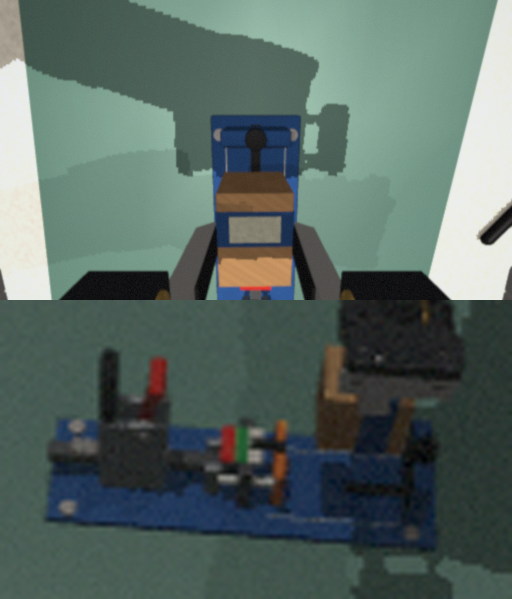

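Request:
arm_command(series=[{"linear": [2, 1, -25], "rotation": [0, 0, 0], "gripper": 30}, {"linear": [2, 1, -50], "rotation": [0, 0, 0], "gripper": 30}, {"linear": [2, 1, -70], "rotation": [0, 0, 0], "gripper": 30}, {"linear": [2, 1, -80], "rotation": [0, 0, 0], "gripper": 30}, {"linear": [2, 1, -82], "rotation": [0, 0, 0], "gripper": 30}, {"linear": [2, 1, -83], "rotation": [0, 0, 0], "gripper": 30}, {"linear": [2, 1, -83], "rotation": [0, 0, 0], "gripper": 30}, {"linear": [2, 1, -83], "rotation": [0, 0, 0], "gripper": 30}])

```text
t: 9.7
tool_pos: [567.0, 106.2, 38.9]
ee_rot: [0.005, 0.68, 0.734, 0.002]
contact_force: [-0.2, 0.5, -2.4]
grip_width: 44.5
```

```bash
python3 - <<'E'
from fit import *
W=read_camera("wrist");save(W,"w5.png")
S=read_camera("scene");D=read_camera("side");save(D,"d5.png");save(S,"s5.png")
for i in range(2):
    s=sense();print(s["t"],s["tool_pos"],s["ee_rot"],s["contact_force"],s["joint_vel"].round(3));read_camera("wrist")
p=np.load("clamp.npy")
print(px(w(p,(0,190,8)),D))
E
```

```text
9.85 [566.34739912 106.24943782  38.37333601] [0.00493227 0.67954265 0.73361849 0.00117124] [ 0.19837048 -0.09423864 -2.27721223] [ 0.001  0.005 -0.003  0.004  0.001 -0.001  0.001]
9.9 [566.13758236 106.23420892  38.15536328] [0.00481476 0.67954801 0.73361456 0.00099984] [-0.41580721  0.65745756 -2.99824893] [ 0.003  0.004 -0.004  0.001 -0.001 -0.003  0.   ]
[244.19252631 190.46460489]
```

Request:
arm_command(series=[{"linear": [-4, 0, -2], "rotation": [0, 0, 0], "gripper": 30}, {"linear": [-4, 0, -4], "rotation": [0, 0, 0], "gripper": 30}, {"linear": [-4, 0, -5], "rotation": [0, 0, 0], "gripper": 30}, {"linear": [-4, 0, -5], "rotation": [0, 0, 0], "gripper": 30}, {"linear": [-4, 0, -5], "rotation": [0, 0, 0], "gripper": 30}])

```text
t: 10.37
tool_pos: [561.2, 105.9, 33.2]
ee_rot: [0.004, 0.68, 0.734, 0.0]
contact_force: [-3.4, -1.1, 3.6]
grip_width: 44.5
```

Request:
arm_command(series=[{"linear": [0, 0, 0], "rotation": [0, 0, 0], "gripper": 62}, {"linear": [0, 0, 0], "rotation": [0, 0, 0], "gripper": 62}, {"linear": [0, 0, 0], "rotation": [0, 0, 0], "gripper": 62}, {"linear": [0, 0, 0], "rotation": [0, 0, 0], "gripper": 62}, {"linear": [0, 0, 20], "rotation": [0, 0, 0], "gripper": 62}, {"linear": [0, 0, 50], "rotation": [0, 0, 0], "gripper": 62}, {"linear": [0, 0, 90], "rotation": [0, 0, 0], "gripper": 62}, {"linear": [0, 0, 130], "rotation": [0, 0, 0], "gripper": 62}, {"linear": [0, 0, 165], "rotation": [0, 0, 0], "gripper": 75}, {"linear": [0, -40, 205], "rotation": [0, 0, 0], "gripper": 75}, {"linear": [0, -80, 237], "rotation": [0, 0, 0], "gripper": 75}, {"linear": [0, -80, 237], "rotation": [0, 0, 0], "gripper": 75}, {"linear": [0, -80, 237], "rotation": [0, 0, 0], "gripper": 75}])

```text
t: 11.45
tool_pos: [563.7, 19.7, 274.7]
ee_rot: [0.008, 0.682, 0.731, 0.002]
contact_force: [0.9, -1.0, -0.6]
grip_width: 75.2
```

```bash
cat >> fit.py <<'E'
def overlay(W,p,sf,pf,cy,fn,crop,f):
    im=cv2.cvtColor(W["image"],4).copy(); g=cv2.resize(im,(0,0),fx=f,fy=f,interpolation=cv2.INTER_CUBIC)
    def line(P,col):
        q=np.array([px(w(p,x),W)*f for x in P]); cv2.polylines(g,[np.int32(q*16)],True,col,1,4,4)
    line([(-45,-66,8),(45,-66,8),(45,224,8),(-45,224,8)],(0,255,255))
    line([(-30,sf,8),(30,sf,8),(30,sf,62),(-30,sf,62)],(255,0,255))
    line([(-25,pf,16),(25,pf,16),(25,pf,56),(-25,pf,56)],(255,255,0))
    if cy: line([(-22.5,cy-30,72),(22.5,cy-30,72),(22.5,cy+30,72),(-22.5,cy+30,72)],(0,255,0))
    line([(-13,-28,150),(13,-28,150),(13,-16,150),(-13,-16,150)],(255,255,255))
    line([(-15,12,140),(15,12,140)],(0,255,0))
    r0,r1,c0,c1=np.int32(np.array(crop)*f); cv2.imwrite("pics/"+fn,g[r0:r1,c0:c1])
E
python3 - <<'E'
from fit import *
s=sense();print(s["t"],s["tool_pos"],s["ee_rot"],s["grip_width"],s["contact_force"])
W=read_camera("wrist");np.save("w6.npy",W,allow_pickle=True)
p=np.load("clamp.npy");print(px(w(p,(0,80,30)),W))
c=px(w(p,(0,80,30)),W)
overlay(W,p,198,110,156,"w6b.png",(max(0,c[1]-140),min(384,c[1]+150),c[0]-80,c[0]+80),2.0)
E
```

```text
11.45 [563.72378475  19.69483205 274.72134632] [0.0081435  0.68233391 0.73099112 0.00247226] 75.1601155896721 [ 0.86525902 -1.04215664 -0.58517376]
[255.17185041 154.45488128]
```

View pics/w6b.png

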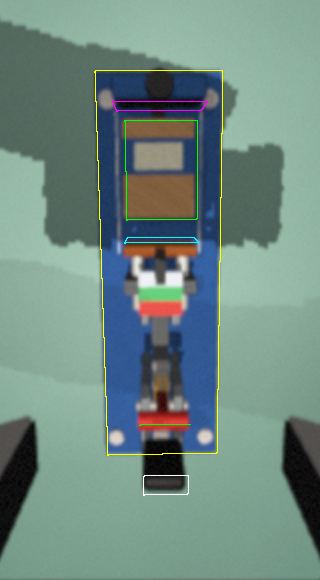

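Request:
arm_command(series=[{"linear": [12, -82, -20], "rotation": [0, 0, -7], "gripper": 78}, {"linear": [12, -82, -45], "rotation": [0, 0, -14], "gripper": 78}, {"linear": [12, -82, -45], "rotation": [0, 0, -21], "gripper": 78}, {"linear": [12, -82, -45], "rotation": [0, 0, -28], "gripper": 78}, {"linear": [12, -82, -45], "rotation": [0, 0, -35], "gripper": 78}, {"linear": [12, -82, -45], "rotation": [0, 0, -42], "gripper": 78}, {"linear": [12, -82, -45], "rotation": [0, 0, -49], "gripper": 78}, {"linear": [12, -82, -45], "rotation": [0, 0, -56], "gripper": 78}, {"linear": [12, -82, -45], "rotation": [0, 0, -63], "gripper": 78}, {"linear": [12, -82, -45], "rotation": [0, 0, -70], "gripper": 78}, {"linear": [12, -82, -45], "rotation": [0, 0, -77], "gripper": 78}, {"linear": [12, -82, -45], "rotation": [0, 0, -84], "gripper": 78}, {"linear": [12, -82, -45], "rotation": [0, 0, -90], "gripper": 78}, {"linear": [12, -82, -45], "rotation": [0, 0, -90], "gripper": 78}, {"linear": [12, -82, -45], "rotation": [0, 0, -90], "gripper": 78}, {"linear": [12, -82, -45], "rotation": [0, 0, -90], "gripper": 78}])

```text
t: 12.83
tool_pos: [574.3, -57.6, 226.4]
ee_rot: [0.005, 0.999, 0.038, -0.004]
contact_force: [-0.3, 0.3, -0.1]
grip_width: 78.1
```

```bash
python3 - <<'E'
from fit import *
from scipy.spatial.transform import Rotation as R
s=sense();print(s["t"],s["tool_pos"],s["joint_positions"][6],s["grip_width"])
M=R.from_quat(np.roll(s["ee_rot"],-1)).as_matrix();print(M.round(3))
W=read_camera("wrist");np.save("w7.npy",W,allow_pickle=True)
p=np.load("clamp.npy")
overlay(W,p,198,108,156,"w7b.png",(0,384,0,512),1.5)
E
```

```text
12.8333 [574.29643987 -57.63634088 226.40193113] -0.9196481102671101 78.06952428769597
[[ 0.997  0.076 -0.007]
 [ 0.075 -0.997 -0.011]
 [-0.008  0.011 -1.   ]]
```

View pics/w7b.png

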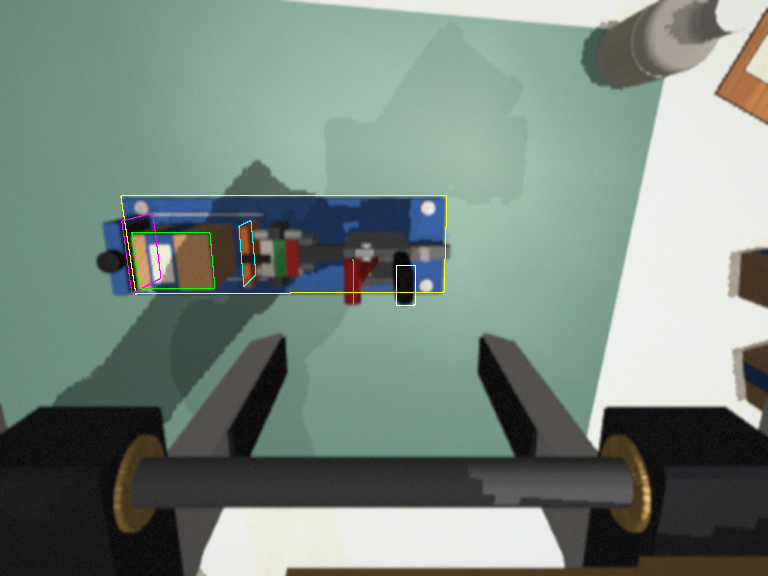

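Request:
arm_command(series=[{"linear": [1, -5.5, 0], "rotation": [0, 0, 0], "gripper": 78}, {"linear": [1, -5.5, -20], "rotation": [0, 0, 0], "gripper": 78}, {"linear": [1, -5.5, -45], "rotation": [0, 0, 0], "gripper": 78}, {"linear": [1, -5.5, -75], "rotation": [0, 0, 0], "gripper": 78}, {"linear": [1, -5.5, -100], "rotation": [0, 0, 0], "gripper": 78}, {"linear": [1, -5.5, -113], "rotation": [0, 0, 0], "gripper": 78}, {"linear": [1, -5.5, -113], "rotation": [0, 0, 0], "gripper": 78}, {"linear": [1, -5.5, -113], "rotation": [0, 0, 0], "gripper": 78}, {"linear": [1, -5.5, -113], "rotation": [0, 0, 0], "gripper": 78}])

```text
t: 13.63
tool_pos: [576.6, -64.2, 115.2]
ee_rot: [0.006, 0.999, 0.037, -0.002]
contact_force: [0.5, -0.6, 0.4]
grip_width: 77.9
```

Request:
arm_command(series=[{"linear": [0, 0, -2], "rotation": [0, 0, 0], "gripper": 26}, {"linear": [0, 0, -2], "rotation": [0, 0, 0], "gripper": 26}, {"linear": [0, 0, -2], "rotation": [0, 0, 0], "gripper": 26}, {"linear": [0, 0, -2], "rotation": [0, 0, 0], "gripper": 26}, {"linear": [0, 0, -2], "rotation": [0, 0, 0], "gripper": 26}, {"linear": [0, 0, -2], "rotation": [0, 0, 0], "gripper": 26}, {"linear": [0, 0, -2], "rotation": [0, 0, 0], "gripper": 26}, {"linear": [0, 0, -2], "rotation": [0, 0, 0], "gripper": 26}, {"linear": [0, 0, -2], "rotation": [0, 0, 0], "gripper": 26}, {"linear": [0, 0, -2], "rotation": [0, 0, 0], "gripper": 26}, {"linear": [0, 0, -2], "rotation": [0, 0, 0], "gripper": 26}])

```text
t: 14.55
tool_pos: [576.7, -65.9, 113.3]
ee_rot: [0.007, 0.999, 0.037, -0.002]
contact_force: [0.7, -5.1, -2.5]
grip_width: 26.4
```

```bash
python3 - <<'E'
from fit import *
W=read_camera("wrist");np.save("w8.npy",W,allow_pickle=True)
p=np.load("clamp.npy")
s=sense();print(s["t"],s["tool_pos"],s["grip_width"],s["contact_force"])
print([px(w(p,q),W).round() for q in[(0,198,62),(0,108,56)]])
overlay(W,p,198,118,156,"w8b.png",(30,330,0,400),2)
E
```

```text
14.6 [576.72132772 -65.93951053 113.24928688] 25.824784750501536 [-0.61452031 -6.08063219 -2.68144999]
[array([  7., 202.]), array([115., 199.])]
```

View pics/w8b.png

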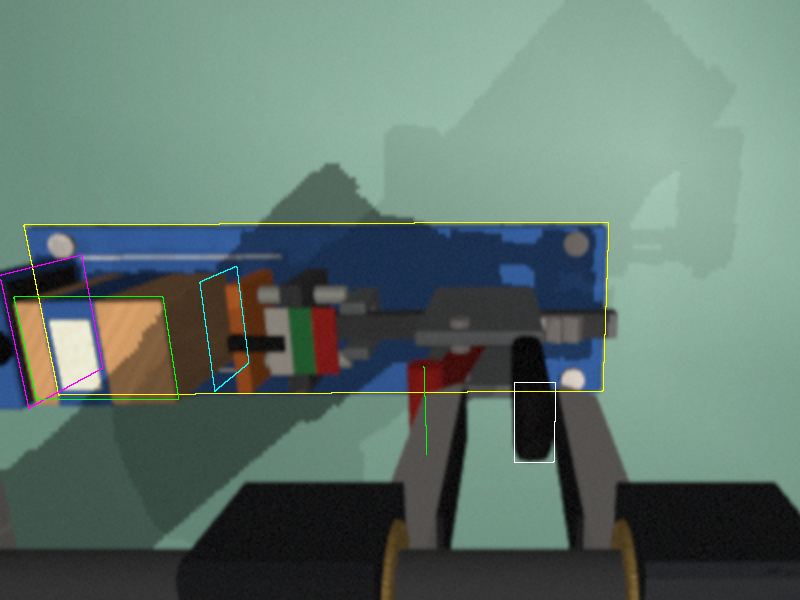

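```bash
python3 - <<'E'
from fit import *
p=np.load("clamp.npy")
# printed in pixels of the w8b crop (x2, row-30)
W=np.load("w8.npy",allow_pickle=True).item()
f=lambda q:((px(w(p,q),W)-[0,30])*2).round().tolist()
for q in[(15,12,134),(15,18,134),(15,6,134),(15,-4,132),(15,2,132),(15,-10,132),(0,10,84),(13,-28,150),(8,-2.5,113),(8,-2.5,140),(8,-28,113)]:print(q,f(q))
def rgb(n):
    W=np.load(n,allow_pickle=True).item();h=cv2.cvtColor(W["image"],cv2.COLOR_RGB2HSV);return W,h
for n in("w7.npy","w8.npy"):
    W,h=rgb(n)
    red=((h[...,0]<6)|(h[...,0]>174))&(h[...,1]>150)&(h[...,2]>60)
    org=(h[...,0]>=7)&(h[...,0]<16)&(h[...,1]>190)&(h[...,2]>70)
    for nm,m in(("red",red),("org",org)):
        _,_,st,ce=cv2.connectedComponentsWithStats(m.astype(np.uint8))
        print(n,nm,[(s.tolist(),c.round(1).tolist()) for s,c in zip(st[1:],ce[1:]) if s[4]>15])
W,h=rgb("w8.npy")
b=W["image"][200:245:4,195:300:4]
for r in b: print(" ".join("%02x%02x%02x"%tuple(x) for x in r))
E
```

```text
(15, 12, 134) [425.0, 360.0]
(15, 18, 134) [406.0, 360.0]
(15, 6, 134) [444.0, 359.0]
(15, -4, 132) [475.0, 357.0]
(15, 2, 132) [457.0, 357.0]
(15, -10, 132) [494.0, 357.0]
(0, 10, 84) [446.0, 356.0]
(13, -28, 150) [555.0, 382.0]
(8, -2.5, 113) [474.0, 359.0]
(8, -2.5, 140) [470.0, 387.0]
(8, -28, 113) [546.0, 359.0]
w7.npy red [([191, 160, 8, 24, 174], [194.5, 171.7]), ([229, 172, 21, 30, 375], [236.4, 185.1])]
w7.npy org [([160, 149, 12, 21, 167], [165.7, 159.8]), ([163, 176, 8, 14, 87], [165.9, 182.6])]
w8.npy red [([156, 183, 14, 34, 366], [162.4, 199.3]), ([204, 205, 35, 35, 455], [216.4, 217.9])]
w8.npy org [([113, 166, 22, 32, 451], [122.6, 182.3]), ([117, 206, 17, 20, 227], [124.5, 214.5])]
213349 1e2f48 1d2e47 333a48 4c4c4f 4c4d4d 4a4c4d 4a4c4c 4b4e4d 4c4d4d 4b4e4d 4b4d4d 494b49 474848 4c4c4d 444648 0d0e0f 090a09 060504 444548 5b5c62 6a6664 5a5b61 686666 2b3c58 28416a 375c94
1b304f 192f4e 192d4d 1b304f 1d2d4c 28303c 343636 343332 5d5853 5f5b57 412a28 380708 343233 2f3333 333533 232321 090909 0d0f0f 080405 17253a 20385c 20395c 1a3659 1e365a 1d375a 24426d 345d9a
1b3250 1c3150 
[... 1175 characters left out ...]
 53504f 121411 7ea291 7da290 7ea290 7da190 7fa492 617c70 080805 0f0e0f 0c0f10 0a0d0e 0c0a0a 17191a 53514f 524f4d 514f4d 555250 5f675f
6c8d7f 6d8f81 759080 6b211d 555350 555250 54524f 53504e 4c4a48 0d0d09 7ca08f 7ca190 7da291 7ea393 7ea292 719282 121212 121412 151313 09110f 08070b 0c0c09 53514f 54514f 565452 53504d 545450
6f9283 799f8f 789484 5b4844 52514e 555250 55514f 53514e 3a3838 0c070e 7b9e8e 7ba090 7ba08f 7ba090 7c9f91 719383 0c0c0d 101010 0c0b0e 09090c 110f11 0d0e11 4f4c4a 53514e 53504d 545350 52504e
799d8e 789b8c 779687 55504e 565350 54534f 54524e 53514e 222120 111113 789b8b 7b9e8e 7b9e8d 7b9f90 7ca08f 709181 0f0e0d 121211 130e0d 0c0d0b 0c0d0e 111112 3e3d3a 555250 545150 565250 54534f
```

```bash
python3 - <<'E'
from fit import *
from scipy.spatial.transform import Rotation as R
print("grasp_offset",grasp_offset)
W=np.load("w2.npy",allow_pickle=True).item()
t=np.array([550.0,32.6,300.6]);M=R.from_quat([.67883,.73429,.0001,-.00045]).as_matrix()
for u in[(277,350),(520,350),(208,445),(277,390),(243,350)]:
    o,d=ray(np.array(u)/k,W);o=M.T@(o-t);d=M.T@d
    for y in(-47,47): 
        l=(y-o[1])/d[1]
        if l>0: print(u,y,(o+l*d).round(1))
print("cam in tool",(M.T@(ray((0,0),W)[0]-t)).round())
W=np.load("w7.npy",allow_pickle=True).item()
t=np.array([574.3,-57.64,226.4]);M=R.from_quat([.999,.038,-.004,.005]).as_matrix()
for u in[(286,335),(480,335)]:
    o,d=ray(np.array(u)/1.5,W);o=M.T@(o-t);d=M.T@d
    for y in(-39,39): 
        l=(y-o[1])/d[1]
        if l>0: print(u,y,(o+l*d).round(1))
S=read_camera("scene");p=np.load("clamp.npy");s=sense();print(s["t"],s["tool_pos"])
f=6;c=px(w(p,(0,20,100)),S);im=cv2.resize(cv2.cvtColor(S["image"],4),(0,0),fx=f,fy=f,interpolation=cv2.INTER_CUBIC)
for z,col in((113,(0,255,255)),(140,(0,255,0))):
    for y in(-28.5,-2.5): cv2.circle(im,tuple(np.int32(px(w(p,(8,y,z)),S)*f)),3,col,-1)
x,y=np.int32(c*f);cv2.imwrite("pics/s8.png",im[y-250:y+200,x-300:x+300])
E
```

```text
grasp_offset -18.8
(277, 350) -47 [  7.5 -47.  -29.9]
(520, 350) 47 [  9.6  47.  -35.8]
(208, 445) -47 [   9.6  -47.  -102.5]
(277, 390) -47 [ -7.7 -47.  -34. ]
(243, 350) -47 [ 22.6 -47.  -70. ]
cam in tool [  76.    0. -212.]
(286, 335) -39 [  9.2 -39.  -33.8]
(480, 335) 39 [  8.8  39.  -32.7]
14.65 [576.74112924 -65.93479748 113.25032161]
```

View pics/s8.png

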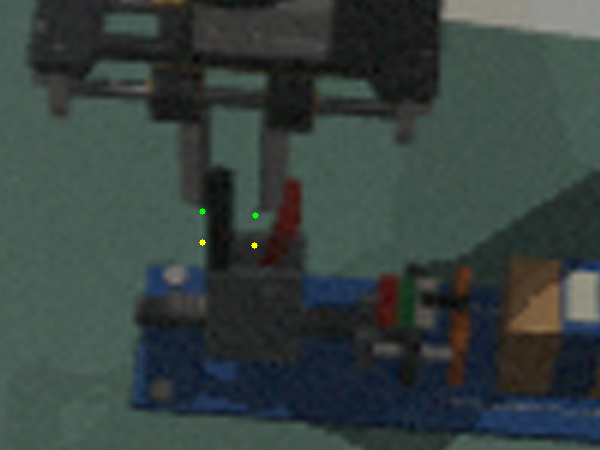

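Request:
arm_command(series=[{"linear": [-1, 2.5, 30], "rotation": [0, 0, 0], "gripper": 26}, {"linear": [-1, 2.5, 30], "rotation": [0, 0, 0], "gripper": 80}, {"linear": [-1, 2.5, 30], "rotation": [0, 0, 0], "gripper": 80}, {"linear": [-1, 2.5, 30], "rotation": [0, 0, 0], "gripper": 80}, {"linear": [-1, 2.5, 30], "rotation": [0, 0, 0], "gripper": 80}, {"linear": [-1, 2.5, 30], "rotation": [0, 0, 0], "gripper": 80}, {"linear": [-1, 2.5, 30], "rotation": [0, 0, 0], "gripper": 80}, {"linear": [-1, 2.5, 30], "rotation": [0, 0, 0], "gripper": 80}, {"linear": [-1, 2.5, 10], "rotation": [0, 0, 0], "gripper": 80}, {"linear": [-1, 2.5, -10], "rotation": [0, 0, 0], "gripper": 80}, {"linear": [-1, 2.5, -25], "rotation": [0, 0, 0], "gripper": 80}, {"linear": [-1, 2.5, -33], "rotation": [0, 0, 0], "gripper": 80}, {"linear": [-1, 2.5, -33], "rotation": [0, 0, 0], "gripper": 80}, {"linear": [-1, 2.5, -33], "rotation": [0, 0, 0], "gripper": 80}])

```text
t: 15.82
tool_pos: [575.7, -63.7, 80.3]
ee_rot: [0.007, 0.999, 0.037, -0.002]
contact_force: [-0.0, 0.2, 0.2]
grip_width: 79.9
```

```bash
cat > meas.py <<'E'
from fit import *
p=np.load("clamp.npy")
def inv(P): c,s=np.cos(p[2]),np.sin(p[2]); d=P[:2]-p[:2]; return np.array([c*d[0]+s*d[1],-s*d[0]+c*d[1]])
# rectify the clamp plane z=60 to 0.5 mm/px so scales stay constant
def rect(W,z=60,y0=40,y1=210,m=4):
    src=np.float32([px(w(p,q),W) for q in[(-40,y0,z),(40,y0,z),(40,y1,z),(-40,y1,z)]])
    dst=np.float32([[0,0],[0,80*m],[(y1-y0)*m,80*m],[(y1-y0)*m,0]])
    return cv2.warpPerspective(W["image"],cv2.getPerspectiveTransform(src,dst),((y1-y0)*m,80*m),flags=cv2.INTER_CUBIC)
def measure(n):
    s=sense();W=read_camera("wrist");np.save(n+".npy",W,allow_pickle=True)
    print(round(s["t"],2),s["tool_pos"].round(1),"grip",s["grip_width"].round(1),"F",s["contact_force"].round(1))
    I=rect(W);h=cv2.cvtColor(I,cv2.COLOR_RGB2HSV).astype(int);H,S,V=h[...,0],h[...,1],h[...,2]
    r={}
    for nm,m in(("org",(H>=7)&(H<17)&(S>170)&(V>60)),("red",((H<6)|(H>174))&(S>150)&(V>60)),("grn",(H>45)&(H<75)&(S>130)&(V>60))):
        _,_,st,ce=cv2.connectedComponentsWithStats(m.astype(np.uint8))
        print(nm,[(40+a[0]/4,40+(a[0]+a[2])/4,int(a[4]),(40+c[0]/4).round(1)) for a,c in zip(st[1:],ce[1:]) if a[4]>150])
    for rr in (-12,-6,0,6,12):   # colour profile rows
        pass
    return W,I
E
python3 -c "
from meas import *
measure('m0')
S=read_camera('scene')
for t in('trigger_center','pad_face'):print(t,[(b['location'],b['score']) for b in boxes_of(t,S)][:1])
"
```

```text
Traceback (most recent call last):
  File "meas.py", line 11, in measure
    print(round(s["t"],2),s["tool_pos"].round(1),"grip",s["grip_width"].round(1),"F",s["contact_force"].round(1))
                                                        ^^^^^^^^^^^^^^^^^^^^^
AttributeError: 'float' object has no attribute 'round'
```

Request:
arm_command(series=[{"linear": [0, 0, 0], "rotation": [0, 0, 0], "gripper": 26}, {"linear": [0, 0, 0], "rotation": [0, 0, 0], "gripper": 26}, {"linear": [0, 0, 0], "rotation": [0, 0, 0], "gripper": 26}, {"linear": [0, 0, 0], "rotation": [0, 0, 0], "gripper": 26}, {"linear": [0, 0, 0], "rotation": [0, 0, 0], "gripper": 26}, {"linear": [0, 0, 0], "rotation": [0, 0, 0], "gripper": 26}, {"linear": [0, 0, 0], "rotation": [0, 0, 0], "gripper": 26}, {"linear": [0, 0, 0], "rotation": [0, 0, 0], "gripper": 26}, {"linear": [0, 0, 0], "rotation": [0, 0, 0], "gripper": 26}, {"linear": [0, 0, 0], "rotation": [0, 0, 0], "gripper": 26}, {"linear": [0, 0, 0], "rotation": [0, 0, 0], "gripper": 26}])

```text
t: 16.78
tool_pos: [576.6, -63.7, 81.1]
ee_rot: [0.007, 0.999, 0.037, -0.001]
contact_force: [1.6, 0.6, 4.0]
grip_width: 31.5
```

```bash
python3 -c "
from meas import *
measure('m1')"
```

```text
Traceback (most recent call last):
  File "meas.py", line 11, in measure
    print(round(s["t"],2),s["tool_pos"].round(1),"grip",s["grip_width"].round(1),"F",s["contact_force"].round(1))
                                                        ^^^^^^^^^^^^^^^^^^^^^
AttributeError: 'float' object has no attribute 'round'
```

Grip stopped at 31.5 mm: the trigger is really squeezed now. I'll measure it.

```bash
sed -i 's/s\["grip_width"\].round(1)/round(s["grip_width"],1)/' meas.py; python3 -c "
from meas import *
measure('m1')"
```

```text
16.83 [576.6 -63.6  81.1] grip 31.4 F [1.3 0.3 3.9]
org [(np.float64(94.25), np.float64(109.0), 3490, np.float64(102.1)), (np.float64(87.0), np.float64(109.0), 6469, np.float64(100.1))]
red [(np.float64(62.75), np.float64(73.0), 4662, np.float64(67.9))]
grn [(np.float64(74.25), np.float64(82.5), 3807, np.float64(78.2))]
```

```bash
cat >> meas.py <<'E'
def prof(n):
    W=np.load(n+".npy",allow_pickle=True).item();I=rect(W);h=cv2.cvtColor(I,cv2.COLOR_RGB2HSV).astype(int);H,S,V=h[...,0],h[...,1],h[...,2]
    o=[]
    for m in((H>=7)&(H<17)&(S>170)&(V>60)&(np.arange(I.shape[1])<330),((H<6)|(H>174))&(S>150)&(V>60),(H>45)&(H<75)&(S>130)&(V>60)):
        c=np.where(m.sum(0)>25)[0]; o+= [40+c.min()/4,40+c.max()/4,40+np.average(np.arange(m.shape[1]),weights=m.sum(0))/4] if len(c) else [0]*3
    # carton near edge: brown region start along the middle rows after the pad
    print(n,"org",np.round(o[:3],1),"red",np.round(o[3:6],1),"grn",np.round(o[6:],1))
    return I
E
python3 -c "
from meas import *
for n in('w7','w8','m0','m1'):prof(n)
I=prof('m1')
for r in(100,130,160,190):print(r,' '.join('%02x%02x%02x'%tuple(x) for x in I[r,200:680:12]))
p0=p
for y in (110,127,187,198): print(y)
"
```

```text
w7 org [ 70.  105.8  99.3] red [60.5 69.5 65.2] grn [72.  78.8 75.4]
w8 org [ 69.8 106.   97.9] red [60.  69.5 64.8] grn [71.2 79.  75.1]
m0 org [ 69.8 105.5  97.3] red [59.8 69.5 64.7] grn [71. 79. 75.]
m1 org [ 73.  108.8 100.5] red [63.  72.8 67.9] grn [74.2 82.2 78.2]
m1 org [ 73.  108.8 100.5] red [63.  72.8 67.9] grn [74.2 82.2 78.2]
100 7b7b7c 726663 603211 62300e 7b3d1a 9e5022 87482e 21365b 293650 4b392a 4c3827 4d3927 4e3a27 4e3c28 4f3b28 735639 836242 7f5f40 7e5c3e 7d5d3d 80603e 7e5d3e 876441 8d6744 c39161 365c9c f7f7e6 f7f6e5 f4f2e0 f5f2de f1eeda f2eed9 62709a 000000 000000 000000 000000 000000 000000 000000
130 9b948b 949087 63351b 623211 7a3c17 9c4e1f 8f4a20 4d3b26 4f3b27 503b27 4f3b27 4f3c27 503c27 4e3a26 4c3926 735539 806040 7e5e3f 815f3d 7f5f3e 936e48 cd9863 e6b074 e7b074 e8b279 3e67a9 f7f8e8 f8f6e6 f8f7e6 f9f8e7 f8f8e8 f5f2e0 000000 000000 000000 000000 000000 000000 000000 000000
160 151417 181618 151313 110f11 161817 161816 151514 382b20 543f2a 543e2b 503c28 4e3b26 503c2a 513d28 503d28 6f5335 846141 866341 d7a26b e6b175 e7b274 e6b074 ebb779 e6af73 e8b178 3b66a8 f7f5e3 f9f7e7 f9f9eb f9f9e9 f7f5e4 ffffff 000000 000000 000000 000000 000000 000000 000000 000000
190 9a9589 847466 643415 613314 7a3d19 9d5020 8f4a21 523c28 553f2a 503a28 503d29 503c29 513c28 533d29 513b29 836240 c59261 e7b275 e6b174 e6b073 eab577 e7b174 e9b477 ebb579 e3ac72 3c67a9 f8f7e5 f8f5e4 f9f8e7 f9f7e7 f9f9eb 000000 000000 000000 000000 000000 000000 000000 000000 000000
110
127
187
198
```

Request:
arm_command(series=[{"linear": [-1, 0, 0], "rotation": [0, 0, 0], "gripper": 74}, {"linear": [-1, 0, 0], "rotation": [0, 0, 0], "gripper": 74}, {"linear": [-1, 0, 0], "rotation": [0, 0, 0], "gripper": 74}, {"linear": [-1, 0, 0], "rotation": [0, 0, 0], "gripper": 74}, {"linear": [-1, 0, 0], "rotation": [0, 0, 0], "gripper": 74}, {"linear": [-1, 0, 0], "rotation": [0, 0, 0], "gripper": 74}, {"linear": [-1, 0, 0], "rotation": [0, 0, 0], "gripper": 74}, {"linear": [-1, 0, 0], "rotation": [0, 0, 0], "gripper": 74}, {"linear": [-1, 0, 0], "rotation": [0, 0, 0], "gripper": 74}, {"linear": [-1, 0, 0], "rotation": [0, 0, 0], "gripper": 26}, {"linear": [-1, 0, 0], "rotation": [0, 0, 0], "gripper": 26}, {"linear": [-1, 0, 0], "rotation": [0, 0, 0], "gripper": 26}, {"linear": [-1, 0, 0], "rotation": [0, 0, 0], "gripper": 26}, {"linear": [-1, 0, 0], "rotation": [0, 0, 0], "gripper": 26}, {"linear": [-1, 0, 0], "rotation": [0, 0, 0], "gripper": 26}, {"linear": [-1, 0, 0], "rotation": [0, 0, 0], "gripper": 26}, {"linear": [-1, 0, 0], "rotation": [0, 0, 0], "gripper": 26}, {"linear": [-1, 0, 0], "rotation": [0, 0, 0], "gripper": 26}, {"linear": [-1, 0, 0], "rotation": [0, 0, 0], "gripper": 26}, {"linear": [-1, 0, 0], "rotation": [0, 0, 0], "gripper": 26}])

```text
t: 18.55
tool_pos: [575.9, -63.7, 81.3]
ee_rot: [0.007, 0.999, 0.036, -0.001]
contact_force: [0.8, 0.5, 1.2]
grip_width: 31.2
```

```bash
python3 -c "
from meas import *
measure('m2');prof('m2')"
```

```text
18.55 [575.9 -63.7  81.3] grip 31.2 F [0.8 0.5 1.2]
org [(np.float64(102.0), np.float64(117.0), 3677, np.float64(109.8)), (np.float64(93.75), np.float64(117.0), 6685, np.float64(107.6))]
red [(np.float64(70.5), np.float64(80.75), 4795, np.float64(75.7))]
grn [(np.float64(82.0), np.float64(90.25), 3777, np.float64(86.1))]
m2 org [ 80.8 116.5 108.1] red [70.8 80.5 75.7] grn [82.2 90.  86.1]
```

Request:
arm_command(series=[{"linear": [0, 0, 0], "rotation": [0, 0, 0], "gripper": 74}, {"linear": [0, 0, 0], "rotation": [0, 0, 0], "gripper": 74}, {"linear": [0, 0, 0], "rotation": [0, 0, 0], "gripper": 74}, {"linear": [0, 0, 0], "rotation": [0, 0, 0], "gripper": 74}, {"linear": [0, 0, 0], "rotation": [0, 0, 0], "gripper": 74}, {"linear": [0, 0, 0], "rotation": [0, 0, 0], "gripper": 74}, {"linear": [0, 0, 0], "rotation": [0, 0, 0], "gripper": 74}, {"linear": [0, 0, 0], "rotation": [0, 0, 0], "gripper": 74}, {"linear": [0, 0, 0], "rotation": [0, 0, 0], "gripper": 74}, {"linear": [0, 0, 0], "rotation": [0, 0, 0], "gripper": 26}, {"linear": [0, 0, 0], "rotation": [0, 0, 0], "gripper": 26}, {"linear": [0, 0, 0], "rotation": [0, 0, 0], "gripper": 26}, {"linear": [0, 0, 0], "rotation": [0, 0, 0], "gripper": 26}, {"linear": [0, 0, 0], "rotation": [0, 0, 0], "gripper": 26}, {"linear": [0, 0, 0], "rotation": [0, 0, 0], "gripper": 26}, {"linear": [0, 0, 0], "rotation": [0, 0, 0], "gripper": 26}, {"linear": [0, 0, 0], "rotation": [0, 0, 0], "gripper": 26}, {"linear": [0, 0, 0], "rotation": [0, 0, 0], "gripper": 26}, {"linear": [0, 0, 0], "rotation": [0, 0, 0], "gripper": 26}, {"linear": [0, 0, 0], "rotation": [0, 0, 0], "gripper": 26}])

```text
t: 20.27
tool_pos: [576.1, -63.7, 81.4]
ee_rot: [0.007, 0.999, 0.036, -0.001]
contact_force: [1.4, 1.3, 2.0]
grip_width: 31.3
```

```bash
python3 -c "
from meas import *
measure('m3');prof('m3')"
```

```text
20.27 [576.1 -63.7  81.4] grip 31.3 F [1.4 1.3 2. ]
org [(np.float64(109.75), np.float64(124.75), 3825, np.float64(117.7)), (np.float64(100.5), np.float64(125.0), 6703, np.float64(115.3))]
red [(np.float64(78.5), np.float64(89.0), 4832, np.float64(83.7))]
grn [(np.float64(90.0), np.float64(98.25), 3808, np.float64(94.1))]
m3 org [ 88.8 122.2 114.8] red [78.5 88.5 83.7] grn [90.  98.  94.1]
```

Request:
arm_command(series=[{"linear": [0, 0, 0], "rotation": [0, 0, 0], "gripper": 74}, {"linear": [0, 0, 0], "rotation": [0, 0, 0], "gripper": 74}, {"linear": [0, 0, 0], "rotation": [0, 0, 0], "gripper": 74}, {"linear": [0, 0, 0], "rotation": [0, 0, 0], "gripper": 74}, {"linear": [0, 0, 0], "rotation": [0, 0, 0], "gripper": 74}, {"linear": [0, 0, 0], "rotation": [0, 0, 0], "gripper": 74}, {"linear": [0, 0, 0], "rotation": [0, 0, 0], "gripper": 74}, {"linear": [0, 0, 0], "rotation": [0, 0, 0], "gripper": 74}, {"linear": [0, 0, 0], "rotation": [0, 0, 0], "gripper": 74}, {"linear": [0, 0, 0], "rotation": [0, 0, 0], "gripper": 26}, {"linear": [0, 0, 0], "rotation": [0, 0, 0], "gripper": 26}, {"linear": [0, 0, 0], "rotation": [0, 0, 0], "gripper": 26}, {"linear": [0, 0, 0], "rotation": [0, 0, 0], "gripper": 26}, {"linear": [0, 0, 0], "rotation": [0, 0, 0], "gripper": 26}, {"linear": [0, 0, 0], "rotation": [0, 0, 0], "gripper": 26}, {"linear": [0, 0, 0], "rotation": [0, 0, 0], "gripper": 26}, {"linear": [0, 0, 0], "rotation": [0, 0, 0], "gripper": 26}, {"linear": [0, 0, 0], "rotation": [0, 0, 0], "gripper": 26}, {"linear": [0, 0, 0], "rotation": [0, 0, 0], "gripper": 26}, {"linear": [0, 0, 0], "rotation": [0, 0, 0], "gripper": 26}])

```text
t: 21.98
tool_pos: [576.3, -63.7, 81.5]
ee_rot: [0.007, 0.999, 0.036, -0.0]
contact_force: [0.6, -0.1, 1.8]
grip_width: 31.3
```

```bash
python3 -c "
from meas import *
measure('m4');prof('m4')"
```

```text
21.98 [576.3 -63.7  81.5] grip 31.3 F [ 0.6 -0.1  1.8]
org [(np.float64(115.5), np.float64(130.25), 3391, np.float64(124.0)), (np.float64(105.25), np.float64(130.5), 6160, np.float64(120.9))]
red [(np.float64(86.0), np.float64(96.5), 4832, np.float64(91.4))]
grn [(np.float64(97.75), np.float64(106.25), 3804, np.float64(101.8))]
m4 org [ 96.5 122.2 117.2] red [86.2 96.2 91.4] grn [ 98.  105.8 101.8]
```

Request:
arm_command(series=[{"linear": [0, 0, 0], "rotation": [0, 0, 0], "gripper": 74}, {"linear": [0, 0, 0], "rotation": [0, 0, 0], "gripper": 74}, {"linear": [0, 0, 0], "rotation": [0, 0, 0], "gripper": 74}, {"linear": [0, 0, 0], "rotation": [0, 0, 0], "gripper": 74}, {"linear": [0, 0, 0], "rotation": [0, 0, 0], "gripper": 74}, {"linear": [0, 0, 0], "rotation": [0, 0, 0], "gripper": 74}, {"linear": [0, 0, 0], "rotation": [0, 0, 0], "gripper": 74}, {"linear": [0, 0, 0], "rotation": [0, 0, 0], "gripper": 74}, {"linear": [0, 0, 0], "rotation": [0, 0, 0], "gripper": 74}, {"linear": [0, 0, 0], "rotation": [0, 0, 0], "gripper": 26}, {"linear": [0, 0, 0], "rotation": [0, 0, 0], "gripper": 26}, {"linear": [0, 0, 0], "rotation": [0, 0, 0], "gripper": 26}, {"linear": [0, 0, 0], "rotation": [0, 0, 0], "gripper": 26}, {"linear": [0, 0, 0], "rotation": [0, 0, 0], "gripper": 26}, {"linear": [0, 0, 0], "rotation": [0, 0, 0], "gripper": 26}, {"linear": [0, 0, 0], "rotation": [0, 0, 0], "gripper": 26}, {"linear": [0, 0, 0], "rotation": [0, 0, 0], "gripper": 26}, {"linear": [0, 0, 0], "rotation": [0, 0, 0], "gripper": 26}, {"linear": [0, 0, 0], "rotation": [0, 0, 0], "gripper": 26}, {"linear": [0, 0, 0], "rotation": [0, 0, 0], "gripper": 26}])

```text
t: 23.7
tool_pos: [576.5, -63.6, 81.6]
ee_rot: [0.006, 0.999, 0.036, -0.0]
contact_force: [0.5, -0.5, 1.5]
grip_width: 31.2
```

```bash
python3 -c "
from meas import *
measure('m5');prof('m5')"
```

```text
23.7 [576.5 -63.6  81.6] grip 31.2 F [ 0.5 -0.5  1.5]
org [(np.float64(121.0), np.float64(135.75), 2929, np.float64(130.2)), (np.float64(110.0), np.float64(136.0), 5008, np.float64(125.8))]
red [(np.float64(94.0), np.float64(104.5), 4833, np.float64(99.2))]
grn [(np.float64(105.75), np.float64(113.75), 3719, np.float64(109.6))]
m5 org [104.2 122.2 117. ] red [ 94.  104.   99.2] grn [105.8 113.5 109.6]
```

```bash
python3 - <<'E'
from meas import *
for n in("w2","w6","w7"):
    W=np.load(n+".npy",allow_pickle=True).item()
    for z in(62,10):
        I=rect(W,z=z,y0=180,y1=215)
        a=I[[int((x+40)*4) for x in(-26,-20,20,26)] if n!="w6" else [int((x+40)*4) for x in(-27,27)]].mean(0)
        print(n,z," ".join("%d:%d/%d"%(180+i/4,a[i].sum()/3,a[i][2]) for i in range(0,140,4)))
S=read_camera("scene")
I=rect(S,z=72,y0=120,y1=220)
cv2.imwrite("pics/s9.png",I[...,::-1])
for x in(-15,0,15):print(x," ".join("%d:%02x%02x%02x"%((120+i/4,)+tuple(I[(x+40)*4,i])) for i in range(0,400,10)))
E
```

```text
w2 62 180:65/98 181:65/98 182:66/99 183:65/97 184:63/96 185:64/97 186:65/97 187:65/98 188:65/99 189:64/97 190:62/94 191:61/92 192:61/91 193:59/89 194:55/83 195:48/74 196:40/58 197:35/43 198:32/37 199:32/40 200:39/56 201:50/76 202:58/91 203:61/95 204:61/96 205:63/98 206:62/98 207:62/97 208:63/98 209:63/99 210:64/100 211:64/100 212:62/97 213:60/93 214:58/92
w2 10 180:63/97 181:62/97 182:62/97 183:63/98 184:63/98 185:63/97 186:61/95 187:61/96 188:63/97 189:63/97 190:63/97 191:63/97 192:62/97 193:61/95 194:61/93 195:60/92 196:58/90 197:55/86 198:51/80 199:44/68 200:32/49 201:22/30 202:18/20 203:21/25 204:31/44 205:41/64 206:52/79 207:60/92 208:64/98 209:62/97 210:62/98 211:64/98 212:64/99 213:63/98 214:62/98
w6 62 180:78/103 181:79/104 182:80/104 183:80/104 184:80/105 185:80/105 186:79/105 187:81/105 188:80/103 189:79/100 190:75/97 191:74/97 192:71/96 193:64/91 194:61/85 195:60/77 196:60/71 197:63/68 198:58/64 199:51/60 200:50/67 201:52/77 202:57/88 203:60/94 204:61/95 205:62/96 206:63/97 207:60/94 208:60/95 209:61/95 210:62/96 211:62/96 212:60/94 213:56/90 214:59/90
w6 10 180:67/90 181:
[... 1733 characters left out ...]
5e3e 162:7b6044 165:444051 167:6d6d6e 170:928f80 172:939081 175:908e7f 177:908d7e 180:94907f 182:6f7575 185:57585e 187:675549 190:795d40 192:7c5f42 195:73583e 197:4e3c2d 200:27231c 202:1c1f1a 205:1f1f1a 207:1e1f21 210:191619 212:202221 215:34443e 217:43594f
15 120:4c4946 122:3a3c40 125:302524 127:3b2114 130:532d1a 132:603524 135:5b3621 137:786044 140:816b49 142:816746 145:826446 147:826444 150:846546 152:866748 155:856748 157:846545 160:846543 162:7c5e43 165:4b4757 167:2a3c5d 170:223a5c 172:22395a 175:22395a 177:283c5b 180:273b5a 182:1d365d 185:404555 187:735d4a 190:826446 192:816445 195:85694d 197:5f585c 200:313f5c 202:1d3355 205:213252 207:233353 210:203146 212:354748 215:435750 217:445852
```

```bash
python3 -c "
from meas import *
measure('m6');prof('m6');print(sign_off())"
```

```text
23.8 [576.5 -63.7  81.6] grip 31.0 F [ 0.8 -0.8  1.3]
org [(np.float64(121.25), np.float64(135.75), 2938, np.float64(130.2)), (np.float64(110.0), np.float64(135.75), 5012, np.float64(125.8))]
red [(np.float64(94.0), np.float64(104.5), 4831, np.float64(99.2))]
grn [(np.float64(105.75), np.float64(113.75), 3716, np.float64(109.6))]
m6 org [104.2 122.2 116.9] red [ 94.2 104.   99.2] grn [105.8 113.5 109.6]
the job is handed in; nothing more can be done
None
```

I handed the job in at 23.8 s with the trigger still held squeezed. The carton is on the clamp bed, pressed up against the end stop as far as the images show. I took the nearest of the four cartons, stood it on the bed and let it go, then pumped the trigger five full times.

**Last checks:**
- **Pad:** pressed back about 4.5 mm (green is 2 to 12 mm). I worked this out by image measurement, from the pad closing on the jaw scale; I did not view the pointer at the end.
- **Carton:** its front is at the end stop to within about 3 mm in the scene picture. I did not re-measure its squareness and centring after pressing; they looked good, within about 1 mm, when I let it go.
- **Trigger:** the fingers are stopped at 31 mm, where 30 mm is fully squeezed, so it is well past half.

**What disagreed:**
- **Failed first squeeze:** the visible finger tips ended about 33 mm short of the stated tool point. My first squeeze closed above the trigger bar and moved nothing. Lowering the tool by 33 mm fixed it.
- **Short first pump:** the first real pump advanced the jaw only about 3 mm; the next four gave about 8 mm each.
- **Stop position:** my estimates of the stop face differed by 1 to 2 mm between pictures.
- **Bystanders:** I did not re-measure the bottle, tape roll or tray at the end. Planned paths kept clear of them, and I saw no unexpected contact force.

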